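# Refit a gas hob after washing: pan-support bar, then control knob held pressed

### The job

The gas hob has been taken apart for washing. First lay the loose pan-support bar (do not drop it) across the burner, resting in the notches of both side rails, and let go of it; then fit the loose control knob on the valve spindle: turn it until its cross socket meshes with the spindle's ribs, slide it fully home, and press it all the way down against the spindle's spring, as for lighting. The program finishes while still gripping the knob and holding it pressed down; leave the mug and the jar alone.

Things in the scene. Friction and masses are not known exactly. Their poses are not given: they have to be found in the camera images.
- bar_mid (a point): Centre of the loose pan-support bar: straight dark steel, 220 mm long (its x axis), 12 mm wide (y), 16 mm high (z), about 0.3 kg, lying flat on the table at the start; this point is half-way along, 8 mm above its underside. Either end may go either way.
- bar_seat (a point): Seat of the bar on the hob: mid-point between the two notches over the burner, at the height of their floors, 90 mm above the table. Its y axis runs through both notches (at y = -90 and +90 mm; each 12 mm long along y, 18 mm wide at the floor, flaring to 29 mm at the prong tops 15 mm up). Laid, the bar's centre is 8 mm above this point, its ends 14 mm beyond the notches.
- knob_grip (a point): Centre of the wing grip of the loose black knob (80 g), which stands socket down on the table. Wing 46 mm long (x), 16 wide (y), 30 high (z), on a round skirt 50 mm across, 18 high; this point is 15 mm above the skirt, 33 mm above the knob's underside. A cross socket 14 mm deep opens below; its slots, 8.5 mm wide, run along the knob's x and y axes through its centre.
- spindle_tip (a point): Top centre of the upright brass valve spindle near a front corner of the hob, 72 mm above the table, 22 above the hob. Its section is a cross of two ribs along its x and y axes, each 22 x 6 mm, tapered in the top 3 mm: the knob fits at any quarter turn. Turns only stiffly (0.3 N m). With the knob home, knob_grip is 19 mm above this point; resting on top unmeshed, 33 mm.
- spindle (a joint): How far the spindle is pressed down, m: 0 at rest, 0.006 at its stop. The spring takes 3 N to start and 9 N at the stop.
- mug: White mug, 80 mm across and 92 mm high, bystander; origin at the centre of its underside.
- jar: Glass jar with a steel cap, 68 mm across and 100 mm high, bystander; origin at the centre of its underside.
- hob: Fixed gas hob, black with a steel top, 240 (x) x 260 (y) x 50 mm high; origin under its centre, axes parallel to bar_seat's, x away from the knob side. Over the burner stands a dark steel pan support: two side rails along x with a notch each. Fixed fingers, up to 56 mm above the hob's top, stand 65 mm to either side of the bar's line; the burner cap lies 22 mm below the notch floors.

How it is judged:
By the outcome, as a careful person would: the job done as asked, in the order asked, and still so for the second after the job is handed in, while the arm keeps its last pose, push and grip.
It also fails if it takes over 72 s, if anything falls off the work surface, if the arm or the gripper's body presses on something with over 40 N, if the wrist force passes 120 N, or if a joint passes its speed limit or range.

### The arm

A 6-joint arm with a two-finger parallel gripper is mounted at the origin on the work surface. World frame = base frame: x ahead of the robot, y to its left, z up, the work surface at z = 0. Lengths are in mm, angles in rad, forces in N, time in s.
With the tool pointing down it reaches from about 275 to 1000 mm from the base axis. Payload 8.4 kg.
Tool frame: the origin (TCP) lies on the centre line of the jaws, within the pads' length; the fingertips stand r.tip_reach ahead of it and the grasp point (between the pads) lies 11 mm behind it (r.tip_reach is the distance from the TCP to the fingertips, in mm); z points along the fingers, y is the line along which they close (so a half turn about z gives the same grasp; the last joint's range is limited). The gripper opens to 85 mm and grips with 20 to 120 N. Pads are 22 mm wide; open, the fingers measure 114 mm over their backs; the gripper's body (76 mm by 85 mm) begins 54 mm behind the grasp point. The pads swing forward as they close: fully open they stand 13 mm farther back than shut.
Start: joints at [-1.233, 0.353, 1.633, -0, 1.155, -0.002], TCP at [208.31, -589.266, 206.981] pointing down, gripper open.
Joint ranges: [-2.63, 2.63], [-0.92, 2.1], [0.06, 2.66], [-1.3, 4.44], [0, 2.69], [-3.02, 3.02]. Speed limits (rad/s): [2.22, 2.22, 2.79, 3.14, 3.14, 3.14].

### API

Orientations are given as [roll, pitch, yaw] about the fixed x, y, z axes, in that order (R = Rz(yaw) Ry(pitch) Rx(roll)).
In Python, from rig import r gives the robot as it stands.
- The arm moves only by the tool carry_out, never from a script. Its argument "targets" is a list of rows, each an object with "dp": the shift along the tool's x, y, z in mm, a list of three; "yaw": the turn about the tool's z in degrees. A call has 1 to 12 rows; each row is the pose to reach, as a shift and turn from the pose commanded when the call began, along the tool's axes at that moment; what a row does not reach only later rows make up. A row lasts 1/8 s, in which the tool goes at most 62.5 mm and 10.7 degrees, less where a joint would pass 70% of its speed; a pose out of reach is approached as far as the arm can. A call with a gripper value outside its range is refused whole. "fingers" is the opening, from -1 (shut) to 1 (fully open), so that 0 is half open, set as the call begins (left out, the last holds). The fingers move at their own pace and stop on an object; "grip_force" is the grip in N (left out, the last holds). Time passes only in rows, so rows that repeat a pose let the fingers close. It gives the time, the measured TCP pose, the force, the opening and the grip force at its end, in the units of the state.
- r.sense(): the state, without advancing time (a new reading comes with each control period).
- r.grab_frame(name): name is "scene" or "top" or "wrist"; returns the picture (400x640x3 uint8, red, green, blue); there is no depth.
- r.get_calibration(name): a dict with "fx", "fy", "cx", "cy" (pixels), "dist_coeffs" ([k1, k2, p1, p2, k3] as OpenCV has them; the pictures are not rectified), "rvec" (rotation vector, rad) and "tvec" (3), from world to camera coordinates, as OpenCV has them. Camera axes: x right, y down, z forward; pixel columns grow to the right and rows downward; lengths in mm; the calibration is good to about 2 mm. A picture is of the moment at which its call begins: read the wrist's pose just before it. get_calibration takes no time and is no camera call; for the wrist camera it gives the pose at the moment of the call.
- r.sign_off(): hands the job in; it is judged then, once.
The state is a dict: "clock": time; "qpos": joint angles; "qvel": joint speeds; "joint_efforts": joint torques, N m; "eef_pos": TCP position; "tcp_rot": TCP orientation; "contact_force": force on the tool from outside, world axes, zero at the start; "wrist_torque": the same for the moment, N m; "opening": opening from 0.0 (shut) to 1.0 (fully open); "grasp_force": force on a finger pad.
Only numpy, scipy, OpenCV 4.12 (cv2) and the standard library are available. Lean on these libraries where they do the work, as an engineer would, in place of code of your own. Each camera call takes 0.05 s, during which the arm holds its last target. There are 200 camera calls.

## Working session

There is one attempt and no reset: what is moved stays moved. The work goes in short steps, Python scripts to look and compute and a tool call to move; the robot and the scene stay as the last step left them, time stands still between calls to the robot, and variables do not carry over. Pictures are saved under pics/ and viewed, at most 10 in all, crops included, and the job is handed in when it is done.

Besides the shell and the picture viewer there is one more tool, called as a command line: name --argument value ..., lists and objects as JSON in quotes. carry_out: Moves the arm, as the interface text tells. Its arguments: {"type":"object","properties":{"targets":{"type":"array","items":{"type":"object","properties":{"dp":{"type":"array","items":{"type":"number"}},"yaw":{"type":"number"}}}},"fingers":{"type":"number"},"grip_force":{"type":"number"}},"required":["targets"]}

```bash
ls; mkdir -p pics
python3 - <<'E'
from rig import r
import cv2
for n in("scene","top"):
    im=r.grab_frame(n); cv2.imwrite(f"pics/{n}0.png",im[:,:,::-1]); print(r.get_calibration(n))
s=r.sense(); print(s, r.tip_reach)
E
```

```text
pics
{'fx': 423.0192393844951, 'fy': 423.0192393844951, 'cx': 322.8322006101802, 'cy': 194.5755735561701, 'dist_coeffs': array([-0.09594005,  0.        ,  0.        ,  0.        ,  0.        ]), 'rvec': array([ 2.08849096,  1.17519698, -0.51484796]), 'tvec': array([-291.1619662 , -274.26769406, 1326.96061908])}
{'fx': 395.20549102160885, 'fy': 395.20549102160885, 'cx': 322.93484401894733, 'cy': 193.58562993807288, 'dist_coeffs': array([-0.08703299,  0.        ,  0.        ,  0.        ,  0.        ]), 'rvec': array([ 2.13701575, -2.16235501,  0.2082744 ]), 'tvec': array([ -13.23578925,  543.91683259, 1028.19428448])}
{'clock': 0.1, 'qpos': array([-1.23338808e+00,  3.53571800e-01,  1.63406014e+00,  7.93316982e-06,
        1.15519285e+00, -2.41911918e-03]), 'qvel': array([ 0.00110718, -0.00350658, -0.00094309,  0.00044511,  0.00182482,
       -0.00109902]), 'joint_efforts': array([-2.30552923e-04, -6.06358409e+01, -3.42817748e+01, -6.54103656e-05,
        3.84049286e-03,  2.45672317e-05]), 'eef_pos': array([ 208.16843077, -588.83166216,  206.34103509]), 'tcp_rot': array([-3.14036054e+00, -1.02345564e-05,  3.39824157e-01]), 'contact_force': array([0.35526655, 0.13953825, 0.03009768]), 'wrist_torque': array([ 0.00185802, -0.03093846, -0.03667176]), 'grasp_force': 0.0, 'opening': 0.9986439380194703} 8.0
```

View pics/top0.png

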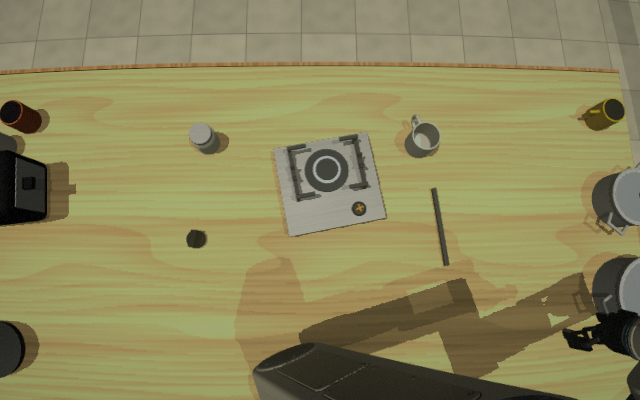

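View pics/scene0.png

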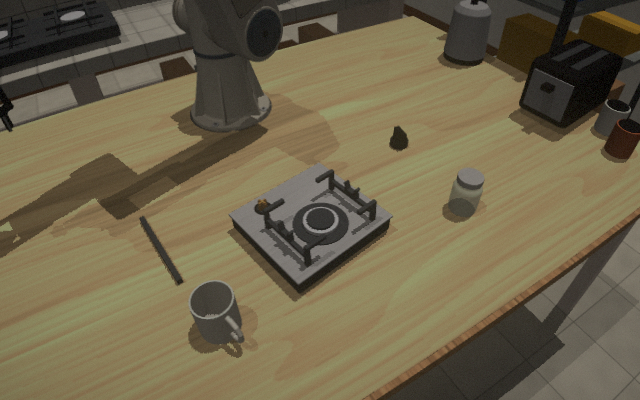

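Top view: bar from (434,188) to (446,265), knob at (196,239), hob with spindle at (359,208), burner at (326,170), mug (424,138) and jar (203,138). The scene view agrees.

```bash
cat > h.py <<'E'
from rig import r
import cv2, numpy as np
def cal(n):
    c=r.get_calibration(n); K=np.array([[c['fx'],0,c['cx']],[0,c['fy'],c['cy']],[0,0,1]])
    return K,np.array(c['dist_coeffs']),np.array(c['rvec'],float),np.array(c['tvec'],float)
def px2w(n,uv,z,c=None):
    K,d,rv,t=c or cal(n); R=cv2.Rodrigues(rv)[0]
    p=cv2.undistortPoints(np.array([uv],float).reshape(-1,1,2),K,d).reshape(-1,2)
    D=np.c_[p,np.ones(len(p))]@R; C=-R.T@t; z=np.broadcast_to(z,len(p))
    return C+D*((z-C[2])/D[:,2])[:,None]
def w2px(n,P,c=None):
    K,d,rv,t=c or cal(n); return cv2.projectPoints(np.array(P,float).reshape(-1,1,3),rv,t,K,d)[0].reshape(-1,2)
def tool(dw,yaw=None):
    "world shift -> tool shift at current pose"
    from scipy.spatial.transform import Rotation as Ro
    return Ro.from_euler('xyz',r.sense()['tcp_rot']).as_matrix().T@np.array(dw,float)
E
python3 - <<'E'
from h import *
np.set_printoptions(suppress=True,precision=1)
im=cv2.imread('pics/top0.png'); g=cv2.cvtColor(im,cv2.COLOR_BGR2GRAY)
# bar
m=np.zeros_like(g); m[180:272,425:456]=(g[180:272,425:456]<75)
ys,xs=np.nonzero(m); print(len(xs)); box=cv2.minAreaRect(np.c_[xs,ys].astype(np.float32)); print(box)
b=cv2.boxPoints(box); w=px2w('top',b,16); print(w, w.mean(0))
# fit line ends
P=px2w('top',np.c_[xs,ys],16)[:,:2]; c=P.mean(0); v=np.linalg.svd(P-c)[2][0]; t=(P-c)@v; print('bar',c,v,np.degrees(np.arctan2(v[1],v[0])),t.min(),t.max())
print('knob',px2w('top',(196,239),48)); print('spindle',px2w('top',(359,208),72)); print('burner',px2w('top',(326,170),68))
hob=[(274,150),(367,132),(386,216),(290,236)]
H=px2w('top',hob,50); print('hob',H,H.mean(0))
cv2.imwrite('pics/crop0.png',cv2.resize(np.hstack([im[125:245,265:395],im[125:245,180:240]]),None,fx=4,fy=4,interpolation=cv2.INTER_CUBIC))
c=r.get_calibration('wrist');print(c, px2w('wrist',(320,200),0))
E
```

```text
361
((439.7675476074219, 226.62728881835938), (77.10220336914062, 5.095990180969238), 80.66500091552734)
[[ 558.8 -327.3   16. ]
 [ 561.  -342.    16. ]
 [ 347.1 -365.2   16. ]
 [ 345.2 -350.8   16. ]] [ 453.  -346.3   16. ]
bar [ 448.7 -346.1] [-1.  -0.1] -173.3701230842656 -111.48830447927192 103.32334827905173
knob [[424.  319.8  48. ]]
spindle [[ 499.8 -113.4   72. ]]
burner [[604.  -28.1  68. ]]
hob [[ 665.5  113.3   50. ]
 [ 715.9 -145.    50. ]
 [ 480.  -188.7   50. ]
 [ 429.7   69.5   50. ]] [572.8 -37.7  50. ]
{'fx': 305.03289564129125, 'fy': 305.03289564129125, 'cx': 319.2232988895218, 'cy': 193.5084257848071, 'dist_coeffs': array([-0.1,  0. ,  0. ,  0. ,  0. ]), 'rvec': array([-2.4,  1.7,  0.3]), 'tvec': array([-622.2,  -40. ,  380.3])} [[ 161.3 -604.     0. ]]
```

View pics/crop0.png

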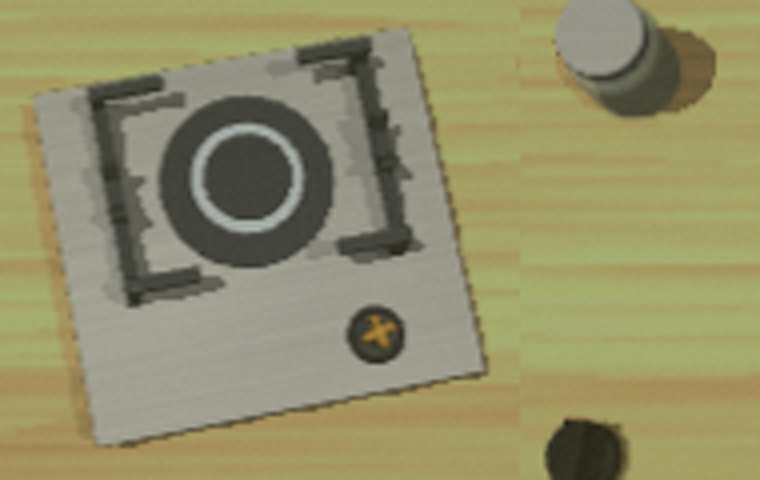

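Crop: the hob is turned about 10.6°, its notches lie mid-rail, and the cross spindle shows at front right. Next I move above the bar.

carry_out --targets '[{"dp": [51,-25,0],"yaw": 3},{"dp": [103,-50,0],"yaw": 6},{"dp": [154,-74,0],"yaw": 9},{"dp": [205,-99,0],"yaw": 13},{"dp": [257,-124,0],"yaw": 13},{"dp": [310,-148,0],"yaw": 13},{"dp": [310,-148,0],"yaw": 13},{"dp": [310,-148,0],"yaw": 13}]'

```text
clock: 1.1
eef_pos: [451.0, -346.3, 206.7]
tcp_rot: [-3.141, 0.001, 0.114]
contact_force: [-0.4, -0.6, 0.4]
opening: 0.999
grasp_force: 0.0
```

Run:
```python
from h import *
np.set_printoptions(suppress=True,precision=2)
s=r.sense(); c=cal('wrist'); im=r.grab_frame('wrist')[:,:,::-1]; cv2.imwrite('pics/w1.png',im)
print(s['eef_pos'],np.degrees(s['tcp_rot']),s['qpos'],c[2],c[3])
a=np.radians(6.5);v=np.array([np.cos(a),np.sin(a)]);b=np.array([452,-346]);print(w2px('wrist',[[*(b+k*v),16] for k in(-110,0,110)],c))
```

```text
[ 450.96 -346.26  206.65] [-179.99    0.05    6.53] [-0.66  0.27  1.76 -0.    1.12  0.8 ] [-2.17  1.93  0.3 ] [-393.89  350.02  501.24]
[[320.45 246.87]
 [320.74 163.66]
 [321.07  65.19]]
```

View pics/w1.png

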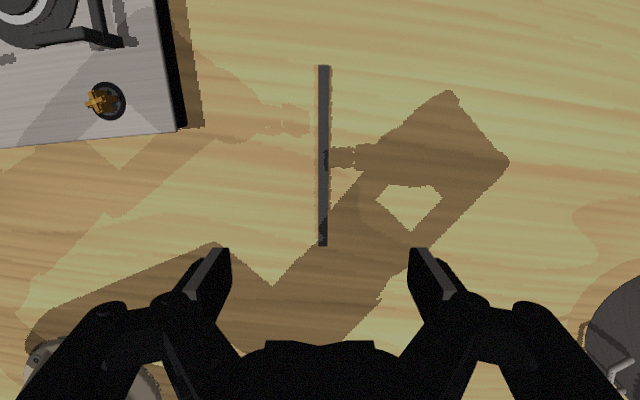

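Wrist view: bar from (324,65) to (323,246), about 3 px right of the prediction. I lower with the fingers preshaped.

carry_out --targets '[{"dp": [1,2,40],"yaw": 0},{"dp": [1,2,80],"yaw": 0},{"dp": [1,2,120],"yaw": 0},{"dp": [1,2,150],"yaw": 0},{"dp": [1,2,165],"yaw": 0},{"dp": [1,2,165],"yaw": 0},{"dp": [1,2,165],"yaw": 0}]' --fingers -0.2 --grip_force 60

```text
clock: 2.02
eef_pos: [453.0, -349.2, 43.1]
tcp_rot: [3.14, -0.001, 0.112]
contact_force: [-0.1, -0.7, 0.5]
opening: 0.394
grasp_force: 0.0
```

Run:
```python
from h import *
np.set_printoptions(suppress=True,precision=2)
s=r.sense(); c=cal('wrist'); im=r.grab_frame('wrist')[:,:,::-1]; cv2.imwrite('pics/w2.png',im)
print(s['eef_pos'],s['contact_force'],r.tip_reach)
```

```text
[ 452.96 -349.17   43.11] [-0.1  -0.74  0.49] 8.0
```

View pics/w2.png

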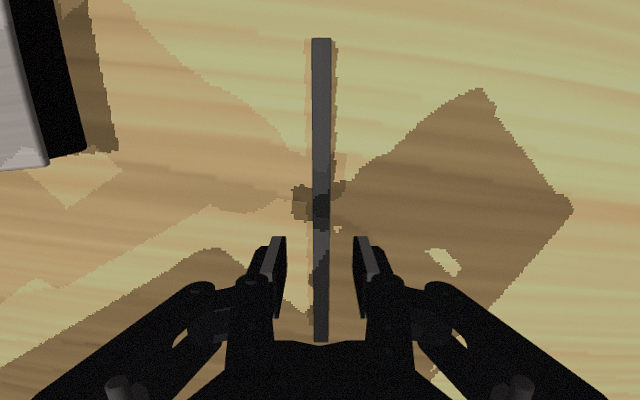

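The bar (column 321) is centred between the pads (286 and 354). I lower and grip.

carry_out --targets '[{"dp": [0,0,15],"yaw": 0},{"dp": [0,0,27],"yaw": 0},{"dp": [0,0,31],"yaw": 0},{"dp": [0,0,31],"yaw": 0}]'

```text
clock: 2.58
eef_pos: [452.2, -348.0, 10.4]
tcp_rot: [-3.141, 0.001, 0.113]
contact_force: [-0.5, -0.6, 0.4]
opening: 0.399
grasp_force: 0.0
```

carry_out --targets '[{"dp": [0,0,0],"yaw": 0},{"dp": [0,0,0],"yaw": 0},{"dp": [0,0,0],"yaw": 0},{"dp": [0,0,0],"yaw": 0},{"dp": [0,0,0],"yaw": 0}]' --fingers -1 --grip_force 70

```text
clock: 3.2
eef_pos: [452.5, -348.3, 11.0]
tcp_rot: [3.142, -0.0, 0.113]
contact_force: [0.2, 0.8, 0.1]
opening: 0.001
grasp_force: 0.0
```

Grip missed; look.

Run:
```python
from h import *
im=r.grab_frame('wrist')[:,:,::-1]; im2=r.grab_frame('scene')[:,:,::-1]
cv2.imwrite('pics/w3.png',np.hstack([im[150:,150:490],cv2.resize(im2[180:305,100:270],None,fx=2,fy=2)]))
```

```text
(no output)
```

View pics/w3.png

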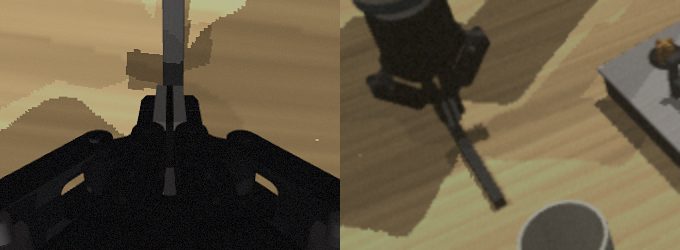

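Run:
```python
from h import *
np.set_printoptions(suppress=True,precision=1)
s=r.sense(); p=s['eef_pos']; print(p,s['opening'],s['contact_force'],r.tip_reach)
c=cal('wrist'); R=cv2.Rodrigues(c[2])[0]; print('cam',-R.T@c[3])
x=np.array([np.cos(.113),np.sin(.113),0])
for dz in(20,10,0,-8): print(dz,w2px('wrist',[p+[0,0,dz],p+[0,0,dz]+11*x],c).ravel())
print('bar',w2px('wrist',[[p[0],p[1],16]+110*x,[p[0],p[1],16]+22*x],c))
```

```text
[ 452.5 -348.3   11. ] 0.0004905261308390989 [-0.8  0.1  0.9] 8.0
cam [ 527.  -338.4  177.9]
20 [322.2 246.2 322.3 227.3]
10 [322.1 238.1 322.2 220. ]
0 [321.9 230.8 322.  213.5]
-8 [321.9 225.4 321.9 208.8]
bar [[322.9  24.7]
 [322.2 198.3]]
```

The fingers closed above the bar: it is visible under the tips, which seem higher than stated. I reopen and feel downward in small steps.

carry_out --targets '[{"dp": [0,0,0],"yaw": 0},{"dp": [0,0,0],"yaw": 0},{"dp": [0,0,0],"yaw": 0},{"dp": [0,0,2],"yaw": 0},{"dp": [0,0,4],"yaw": 0},{"dp": [0,0,4],"yaw": 0}]' --fingers -0.3

```text
clock: 4.05
eef_pos: [452.3, -348.2, 6.7]
tcp_rot: [-3.141, 0.0, 0.113]
contact_force: [0.0, -1.1, -0.4]
opening: 0.349
grasp_force: 0.0
```

carry_out --targets '[{"dp": [0,0,1],"yaw": 0},{"dp": [0,0,2],"yaw": 0},{"dp": [0,0,3],"yaw": 0},{"dp": [0,0,3],"yaw": 0}]'

```text
clock: 4.55
eef_pos: [452.4, -348.2, 3.9]
tcp_rot: [-3.141, 0.0, 0.113]
contact_force: [0.1, 0.4, 0.1]
opening: 0.355
grasp_force: 0.0
```

carry_out --targets '[{"dp": [0,0,1],"yaw": 0},{"dp": [0,0,2],"yaw": 0},{"dp": [0,0,3],"yaw": 0},{"dp": [0,0,4],"yaw": 0},{"dp": [0,0,4],"yaw": 0}]'

```text
clock: 5.18
eef_pos: [452.4, -348.3, -0.1]
tcp_rot: [-3.142, 0.0, 0.113]
contact_force: [0.5, -0.2, -0.6]
opening: 0.351
grasp_force: 0.0
```

carry_out --targets '[{"dp": [0,0,1],"yaw": 0},{"dp": [0,0,2],"yaw": 0},{"dp": [0,0,3],"yaw": 0},{"dp": [0,0,4],"yaw": 0},{"dp": [0,0,4],"yaw": 0}]'

```text
clock: 5.8
eef_pos: [452.4, -348.2, -4.1]
tcp_rot: [-3.141, 0.0, 0.113]
contact_force: [-0.3, -0.7, -0.1]
opening: 0.349
grasp_force: 0.0
```

carry_out --targets '[{"dp": [0,0,2],"yaw": 0},{"dp": [0,0,4],"yaw": 0},{"dp": [0,0,6],"yaw": 0},{"dp": [0,0,6],"yaw": 0}]'

```text
clock: 6.3
eef_pos: [452.4, -348.2, -10.2]
tcp_rot: [-3.141, 0.0, 0.113]
contact_force: [0.4, 1.2, 0.7]
opening: 0.353
grasp_force: 0.0
```

Run:
```python
from h import *
im=r.grab_frame('wrist')[:,:,::-1]; im2=r.grab_frame('scene')[:,:,::-1]
print(r.sense()['eef_pos'],r.sense()['contact_force'])
cv2.imwrite('pics/w4.png',np.hstack([im[100:350,150:490],cv2.resize(im2[180:305,100:270],None,fx=2,fy=2)]))
```

```text
[ 452.47855976 -348.26943444  -10.05097539] [0.21106645 0.737057   0.4305405 ]
```

View pics/w4.png

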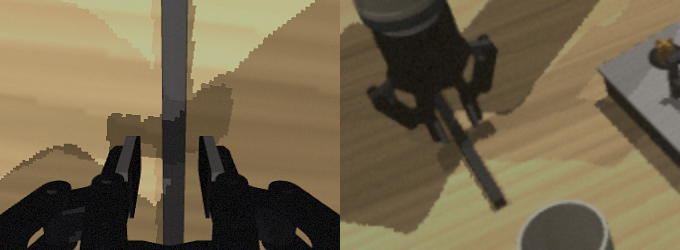

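w4: the pads straddle the bar with tips at row 236, still seemingly high. I'll compute the tip height.

Run:
```python
from h import *
np.set_printoptions(suppress=True,precision=1)
p=r.sense()['eef_pos']; c=cal('wrist'); R=cv2.Rodrigues(c[2])[0]; C=-R.T@c[3]
print('axis',R[2])
for z in(0,5,10,15,20,25,30,40):
    w=px2w('wrist',[(320,236),(291,236),(348,236)],z,c); a=.113
    x=np.array([np.cos(a),np.sin(a),0]); print(z,'ahead of tcp',(w[0]-p)@x,'gap',np.linalg.norm(w[1]-w[2]))
```

```text
axis [-0.3 -0.  -1. ]
0 ahead of tcp 1.3194927022203349 gap 32.13435071192683
5 ahead of tcp 3.6753355420511804 gap 31.10966583475254
10 ahead of tcp 6.03117838188202 gap 30.084980957578246
15 ahead of tcp 8.387021221712866 gap 29.060296080403955
20 ahead of tcp 10.742864061543704 gap 28.03561120322971
25 ahead of tcp 13.098706901374607 gap 27.010926326055422
30 ahead of tcp 15.454549741205447 gap 25.986241448881067
40 ahead of tcp 20.166235420867185 gap 23.936871694532478
```

carry_out --targets '[{"dp": [0,0,2],"yaw": 0},{"dp": [0,0,4],"yaw": 0},{"dp": [0,0,6],"yaw": 0},{"dp": [0,0,6],"yaw": 0}]'

```text
clock: 6.9
eef_pos: [452.3, -348.2, -16.2]
tcp_rot: [-3.141, 0.0, 0.113]
contact_force: [-0.6, -0.6, 1.0]
opening: 0.352
grasp_force: 0.0
```

carry_out --targets '[{"dp": [0,0,0],"yaw": 0},{"dp": [0,0,0],"yaw": 0},{"dp": [0,0,0],"yaw": 0},{"dp": [0,0,0],"yaw": 0}]' --fingers -1 --grip_force 30

```text
clock: 7.4
eef_pos: [452.7, -348.5, -15.8]
tcp_rot: [3.141, -0.0, 0.113]
contact_force: [-0.5, -1.4, 2.4]
opening: 0.127
grasp_force: 31.6
```

Gripped (12 mm), possibly shallow. I open slightly, go a little deeper with feel, and regrip.

carry_out --targets '[{"dp": [0,0,0],"yaw": 0},{"dp": [0,0,0],"yaw": 0},{"dp": [0,0,1],"yaw": 0},{"dp": [0,0,2],"yaw": 0},{"dp": [0,0,3],"yaw": 0},{"dp": [0,0,3],"yaw": 0}]' --fingers -0.55

```text
clock: 8.15
eef_pos: [452.4, -348.2, -19.1]
tcp_rot: [-3.141, 0.0, 0.113]
contact_force: [0.0, -0.4, -0.8]
opening: 0.223
grasp_force: 0.0
```

carry_out --targets '[{"dp": [0,0,1],"yaw": 0},{"dp": [0,0,2],"yaw": 0},{"dp": [0,0,2],"yaw": 0}]'

```text
clock: 8.52
eef_pos: [452.4, -348.3, -21.1]
tcp_rot: [-3.142, 0.0, 0.113]
contact_force: [-0.2, 0.5, -0.3]
opening: 0.224
grasp_force: 0.0
```

carry_out --targets '[{"dp": [0,0,1],"yaw": 0},{"dp": [0,0,2],"yaw": 0},{"dp": [0,0,2],"yaw": 0}]'

```text
clock: 8.9
eef_pos: [452.4, -348.2, -23.1]
tcp_rot: [-3.141, 0.0, 0.113]
contact_force: [-0.4, 0.2, -0.5]
opening: 0.226
grasp_force: 0.0
```

carry_out --targets '[{"dp": [0,0,1],"yaw": 0},{"dp": [0,0,2],"yaw": 0},{"dp": [0,0,2],"yaw": 0}]'

```text
clock: 9.28
eef_pos: [452.6, -348.4, -24.1]
tcp_rot: [3.141, -0.0, 0.113]
contact_force: [-3.6, 3.3, 12.0]
opening: 0.225
grasp_force: 6.2
```

Table contact at TCP z = -24, so the fingertips actually sit at TCP z + 24. I back up 4 mm and grip.

carry_out --targets '[{"dp": [0,0,-4],"yaw": 0},{"dp": [0,0,-4],"yaw": 0}]'

```text
clock: 9.52
eef_pos: [452.7, -348.5, -20.8]
tcp_rot: [3.141, -0.0, 0.113]
contact_force: [0.1, -0.4, -1.0]
opening: 0.226
grasp_force: 0.0
```

carry_out --targets '[{"dp": [0,0,0],"yaw": 0},{"dp": [0,0,0],"yaw": 0},{"dp": [0,0,0],"yaw": 0},{"dp": [0,0,0],"yaw": 0}]' --fingers -1 --grip_force 80

```text
clock: 10.02
eef_pos: [452.6, -348.4, -20.7]
tcp_rot: [3.141, -0.0, 0.113]
contact_force: [-1.0, 0.8, 7.0]
opening: 0.111
grasp_force: 78.7
```

carry_out --targets '[{"dp": [0,0,-15],"yaw": 0},{"dp": [0,0,-45],"yaw": 0},{"dp": [0,0,-85],"yaw": 0},{"dp": [0,0,-125],"yaw": 0},{"dp": [0,0,-155],"yaw": 0},{"dp": [0,0,-175],"yaw": 0},{"dp": [0,0,-175],"yaw": 0}]'

```text
clock: 10.9
eef_pos: [453.2, -348.8, 155.9]
tcp_rot: [3.139, -0.002, 0.113]
contact_force: [0.4, 0.4, -2.5]
opening: 0.116
grasp_force: 78.4
```

carry_out --targets '[{"dp": [10,-16,-175],"yaw": -6},{"dp": [30,-49,-175],"yaw": -15},{"dp": [54,-87,-175],"yaw": -25},{"dp": [78,-126,-175],"yaw": -35},{"dp": [102,-165,-175],"yaw": -45},{"dp": [126,-204,-175],"yaw": -55},{"dp": [148,-240,-175],"yaw": -65},{"dp": [166,-269,-175],"yaw": -75},{"dp": [178,-289,-175],"yaw": -85},{"dp": [186,-301,-175],"yaw": -94},{"dp": [186,-301,-175],"yaw": -94},{"dp": [186,-301,-175],"yaw": -94}]'

```text
clock: 12.4
eef_pos: [602.8, -28.7, 328.2]
tcp_rot: [-3.14, -0.0, 1.75]
contact_force: [0.1, 0.3, -1.9]
opening: 0.109
grasp_force: 78.8
```

Run:
```python
from h import *
c=cal('wrist'); im=r.grab_frame('wrist')[:,:,::-1].copy(); cv2.imwrite('pics/w5raw.png',im); np.savez('w5.npz',rv=c[2],tv=c[3]); print(r.sense()['eef_pos'],r.sense()['tcp_rot'])
cv2.imwrite('pics/w5.png',cv2.resize(im[60:400,100:560],None,fx=1.73,fy=1.73,interpolation=cv2.INTER_CUBIC))
```

```text
[602.90201003 -28.88265535 328.4174595 ] [-3.14054315e+00  2.68718378e-05  1.75021722e+00]
```

View pics/w5.png

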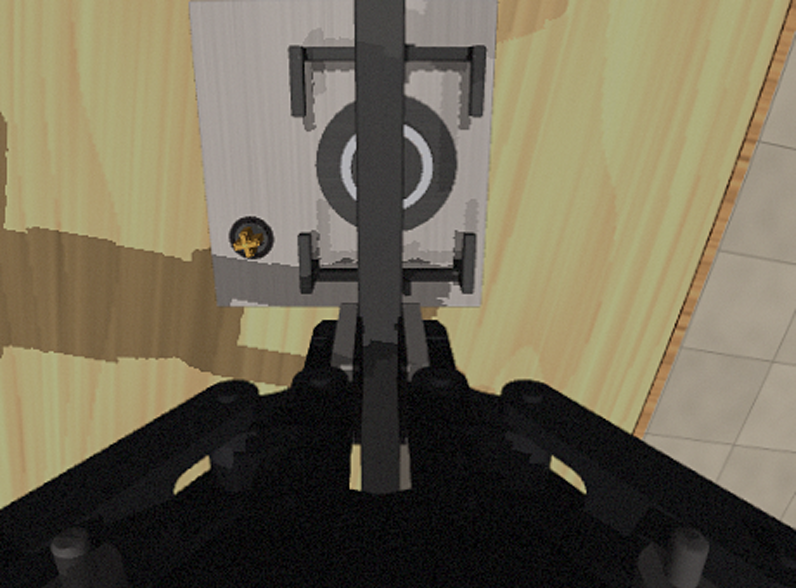

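w5: pan-support corners at crop (289,45), (487,45), (299,292), (475,292); spindle cross at (247,242). I compute seat and spindle.

```bash
cat >> h.py <<'E'
def cal5():
    c=cal('wrist'); d=np.load('w5.npz'); return c[0],c[1],d['rv'],d['tv']
E
python3 - <<'E'
from h import *
np.set_printoptions(suppress=True,precision=1)
c=cal5(); f=lambda L:np.array(L,float)/1.73+[100,60]
W=px2w('wrist',f([(289,45),(487,45),(475,292),(299,292)]),106,c); print('rails106',W,W.mean(0))
d=lambda a,b:(np.degrees(np.arctan2(b[1]-a[1],b[0]-a[0])),np.linalg.norm(a-b))
print('x dir',d(W[0],W[1]),d(W[3],W[2]),'y dir',d(W[3],W[0]),d(W[2],W[1]))
print('burner68',px2w('wrist',f([(386.5,163)]),68,c))
H=px2w('wrist',f([(480,305),(217,305),(190,0),(498,0)]),50,c); print('hob',H,d(H[1],H[0]),d(H[1],H[2]),d(H[0],H[3]))
im=cv2.imread('pics/w5raw.png')
for name,im,box,cc,cn in(('w5',im,(180,215,225,265),c,'wrist'),('top',cv2.imread('pics/top0.png'),(200,217,350,368),None,'top')):
    h=cv2.cvtColor(im,cv2.COLOR_BGR2HSV); a,b,e,g=box; s=h[a:b,e:g]; m=(s[...,0]>8)&(s[...,0]<30)&(s[...,1]>130)&(s[...,2]>100)
    ys,xs=np.nonzero(m); P=px2w(cn,np.c_[xs+e,ys+a],72,cc)[:,:2]; q=P.mean(0); print(name,len(xs),'spindle',q)
    D=P-q; ang=np.arctan2(D[:,1],D[:,0]); rr=np.hypot(*D.T); k=rr>5
    print('4th harmonic deg',np.degrees(np.angle((rr[k]**2*np.exp(4j*ang[k])).sum()))/4)
    if cn=='wrist': cv2.imwrite('pics/sp.png',cv2.resize(im[a:b,e:g],None,fx=8,fy=8))
E
```

```text
rails106 [[ 522.8   52.   106. ]
 [ 659.5   77.   106. ]
 [ 694.4 -107.5  106. ]
 [ 555.5 -133.   106. ]] [608.1 -27.9 106. ]
x dir (np.float64(10.384852420778834), np.float64(138.98218316374354)) (np.float64(10.392308063506615), np.float64(141.15934971448021)) y dir (np.float64(100.04000607209335), np.float64(187.84506218029455)) (np.float64(100.70411246775618), np.float64(187.82620730816038))
burner68 [[607.1 -24.4  68. ]]
hob [[ 717.2 -141.7   50. ]
 [ 477.2 -186.1   50. ]
 [ 430.8   73.3   50. ]
 [ 670.4  116.1   50. ]] (np.float64(10.471091600851038), np.float64(244.084074021851)) (np.float64(100.13529823859224), np.float64(263.4515493434773)) (np.float64(100.28684932343283), np.float64(262.0253340701788))
w5 98 spindle [ 501.7 -113.1]
4th harmonic deg 22.18305172083397
top 34 spindle [ 501.2 -114.6]
4th harmonic deg 20.053615497283612
```

carry_out --targets '[{"dp": [0,2,25],"yaw": 0},{"dp": [1,4.5,65],"yaw": 0},{"dp": [1,4.5,110],"yaw": 0},{"dp": [1,4.5,155],"yaw": 0},{"dp": [1,4.5,195],"yaw": 0},{"dp": [1,4.5,222],"yaw": 0},{"dp": [1,4.5,238],"yaw": 0},{"dp": [1,4.5,238],"yaw": 0},{"dp": [1,4.5,238],"yaw": 0}]'

```text
clock: 13.58
eef_pos: [608.5, -26.7, 92.2]
tcp_rot: [3.14, 0.0, 1.753]
contact_force: [-0.3, -0.5, -1.6]
opening: 0.112
grasp_force: 78.8
```

Run:
```python
from h import *
s=r.sense(); print(s['eef_pos'],s['tcp_rot'],s['contact_force'])
im=r.grab_frame('wrist')[:,:,::-1].copy(); im2=r.grab_frame('top')[:,:,::-1]; cv2.imwrite('pics/w6raw.png',im)
cv2.imwrite('pics/w6.png',im[0:330,80:560])
```

```text
[608.52223207 -26.67092963  92.20765888] [3.13980078e+00 4.51402046e-04 1.75292674e+00] [-0.34683608 -0.47199379 -1.62715404]
```

View pics/w6.png

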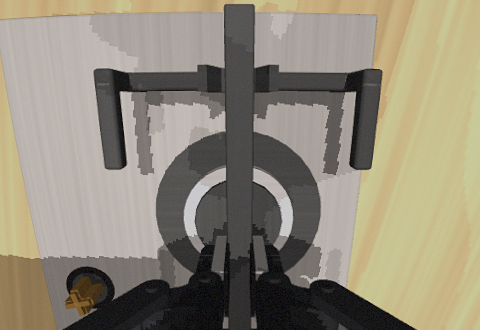

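The bar (columns 225–255) is centred between the far notch's prongs (222 and 255). I lower gently.

carry_out --targets '[{"dp": [0,-0.5,5],"yaw": 0},{"dp": [0,-0.5,11],"yaw": 0},{"dp": [0,-0.5,16],"yaw": 0},{"dp": [0,-0.5,19],"yaw": 0},{"dp": [0,-0.5,20],"yaw": 0},{"dp": [0,-0.5,20],"yaw": 0}]'

```text
clock: 14.42
eef_pos: [607.1, -26.5, 70.9]
tcp_rot: [-3.142, -0.0, 1.754]
contact_force: [-0.0, 0.2, -1.0]
opening: 0.111
grasp_force: 78.8
```

carry_out --targets '[{"dp": [0,0,1],"yaw": 0},{"dp": [0,0,2],"yaw": 0},{"dp": [0,0,2],"yaw": 0}]'

```text
clock: 14.8
eef_pos: [607.2, -26.6, 69.3]
tcp_rot: [3.141, 0.0, 1.754]
contact_force: [-0.8, 0.7, 2.6]
opening: 0.112
grasp_force: 79.3
```

Contact at exactly the predicted height (69.3). Release.

carry_out --targets '[{"dp": [0,0,0.3],"yaw": 0},{"dp": [0,0,0.3],"yaw": 0},{"dp": [0,0,0.3],"yaw": 0},{"dp": [0,0,0.3],"yaw": 0},{"dp": [0,0,0.3],"yaw": 0}]' --fingers -0.2

```text
clock: 15.42
eef_pos: [607.2, -26.5, 68.7]
tcp_rot: [3.142, 0.0, 1.754]
contact_force: [0.2, -0.1, 0.3]
opening: 0.4
grasp_force: 0.0
```

carry_out --targets '[{"dp": [0,0,-10],"yaw": 0},{"dp": [0,0,-35],"yaw": 0},{"dp": [0,0,-80],"yaw": 0},{"dp": [0,0,-130],"yaw": 0},{"dp": [0,0,-180],"yaw": 0},{"dp": [0,0,-230],"yaw": 0},{"dp": [0,0,-250],"yaw": 0},{"dp": [0,0,-250],"yaw": 0}]'

```text
clock: 16.42
eef_pos: [607.9, -26.5, 321.1]
tcp_rot: [3.138, 0.001, 1.754]
contact_force: [-0.2, -0.6, 0.8]
opening: 0.398
grasp_force: 0.0
```

Run:
```python
from h import *
np.set_printoptions(suppress=True,precision=2)
s=r.sense(); c=cal('wrist'); im=r.grab_frame('wrist')[:,:,::-1].copy(); cv2.imwrite('pics/w7raw.png',im); np.savez('w7.npz',rv=c[2],tv=c[3])
t=r.grab_frame('top')[:,:,::-1].copy(); cv2.imwrite('pics/top7.png',t)
print(s['eef_pos'],s['tcp_rot'])
# knob from scene & top (original top0)
g=cv2.cvtColor(t,cv2.COLOR_BGR2HSV)[...,2]
m=np.zeros_like(g); m[225:255,180:212]=(g[225:255,180:212]<55); ys,xs=np.nonzero(m); print(len(xs),xs.min(),xs.max(),ys.min(),ys.max(),xs.mean(),ys.mean())
print(px2w('top',(xs.mean(),ys.mean()),20))
a=im[60:400,100:560]; k=cv2.resize(t[225:255,180:212],None,fx=10,fy=10,interpolation=cv2.INTER_CUBIC); k=np.clip(k.astype(float)*2.5,0,255).astype(np.uint8)
o=np.zeros((340,780,3),np.uint8); o[:,:460]=a; o[:300,460:780]=k; cv2.imwrite('pics/w7.png',o)
```

```text
[607.94 -26.55 321.1 ] [3.14 0.   1.75]
232 187 204 230 247 195.52586206896552 238.48706896551724
[[426.85 329.29  20.  ]]
```

Bar released. Next, above the knob.

carry_out --targets '[{"dp": [30,-9,5],"yaw": 0},{"dp": [85,-26,20],"yaw": 0},{"dp": [142,-43,45],"yaw": 0},{"dp": [199,-60,70],"yaw": 0},{"dp": [256,-77,95],"yaw": 0},{"dp": [310,-94,120],"yaw": 0},{"dp": [355,-107,140],"yaw": 0},{"dp": [380,-115,140],"yaw": 0},{"dp": [380,-115,140],"yaw": 0},{"dp": [380,-115,140],"yaw": 0}]'

```text
clock: 17.77
eef_pos: [424.8, 325.4, 177.9]
tcp_rot: [-3.14, 0.001, 1.754]
contact_force: [0.4, 0.1, 0.7]
opening: 0.4
grasp_force: 0.0
```

Run:
```python
from h import *
np.set_printoptions(suppress=True,precision=2)
s=r.sense(); c=cal('wrist'); im=r.grab_frame('wrist')[:,:,::-1].copy(); cv2.imwrite('pics/w8raw.png',im); np.savez('w8.npz',rv=c[2],tv=c[3])
print(s['eef_pos'],s['tcp_rot'],s['qpos'])
u,v=w2px('wrist',[426,327,30],c)[0].astype(int); print(u,v)
h=60; k=im[v-h:v+h,u-h:u+h].astype(float); k=np.clip((k/255)**.5*255*1.2,0,255).astype(np.uint8)
a=cv2.resize(k,(480,480),interpolation=cv2.INTER_CUBIC); cv2.imwrite('pics/w8.png',np.hstack([a,cv2.resize(im,(320,200))[0:200] if 0 else np.zeros((480,10,3),np.uint8)]))
# previous bar check: top7 dark bar line
```

```text
[424.78 325.44 177.93] [-3.14  0.    1.75] [ 0.65  0.25  1.85 -0.    1.04  0.47]
321 174
```

View pics/w8.png

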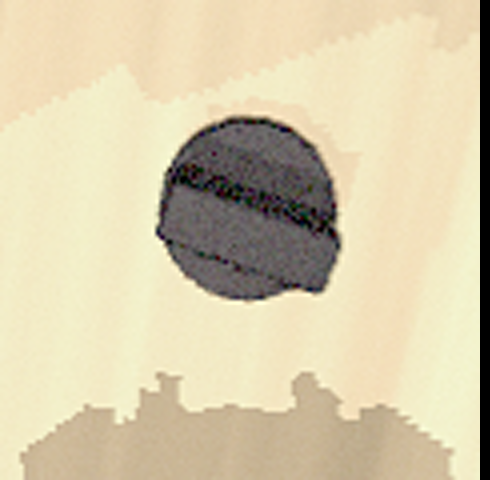

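w8: wing top face corners at crop (170,187), (338,238), (322,292), (160,232), with the knob tilted about 17° in the image.

Run:
```python
from h import *
np.set_printoptions(suppress=True,precision=1)
c=cal('wrist'); d=np.load('w8.npz'); c=(c[0],c[1],d['rv'],d['tv'])
q=np.array([(170,187),(338,238),(322,292),(160,232)],float)/4+[261,114]
W=px2w('wrist',q,48,c); print(W,W.mean(0))
for a,b in((0,1),(3,2),(0,3),(1,2)): v=W[b]-W[a]; print(np.degrees(np.arctan2(v[1],v[0])),np.linalg.norm(v))
# skirt circle: blob extents
im=cv2.imread('pics/w8raw.png'); g=im.max(2)[114:234,261:381]; m=(g<60).astype(np.uint8); m[85:]=0
n,l,st,ce=cv2.connectedComponentsWithStats(m); i=1+st[1:,4].argmax(); print(st[i],ce[i])
ce=np.array([(248,208)])/4+[261,114]; print('skirt18',px2w('wrist',ce,18,c))
print('tcp px', w2px('wrist',[424.8,325.4,48],c))
for k in (-90,0,90): pass
```

```text
[[405.4 341.5  48. ]
 [448.8 336.4  48. ]
 [447.7 322.   48. ]
 [404.8 329.8  48. ]] [426.7 332.4  48. ]
-6.591124196711735 43.692426749030744
-10.32069430704465 43.57420004430736
-92.60110841538253 11.68411479876122
-94.21013371628364 14.502700289931457
[  39   29   46   46 1666] [62.  52.2]
skirt18 [[426.8 333.6  18. ]]
tcp px [[319.9 179.7]]
```

carry_out --targets '[{"dp": [2,1,0],"yaw": -9},{"dp": [5,2,0],"yaw": -19},{"dp": [6.6,3.3,0],"yaw": -29},{"dp": [6.6,3.3,20],"yaw": -39},{"dp": [6.6,3.3,45],"yaw": -49},{"dp": [6.6,3.3,70],"yaw": -59},{"dp": [6.6,3.3,90],"yaw": -69},{"dp": [6.6,3.3,105],"yaw": -72.5},{"dp": [6.6,3.3,110],"yaw": -72.5},{"dp": [6.6,3.3,110],"yaw": -72.5}]' --fingers 0

```text
clock: 19.08
eef_pos: [427.4, 332.8, 68.8]
tcp_rot: [-3.141, -0.0, 3.016]
contact_force: [-0.4, 1.0, 0.2]
opening: 0.5
grasp_force: 0.0
```

Run:
```python
from h import *
np.set_printoptions(suppress=True,precision=2)
s=r.sense(); im=r.grab_frame('wrist')[:,:,::-1].copy(); cv2.imwrite('pics/w9raw.png',im)
print(s['eef_pos'],s['tcp_rot'],s['qpos'])
g=im.max(2); m=(g<48).astype(np.uint8)
for v in range(150,300,8):
    row=m[v,200:440]; e=np.flatnonzero(np.diff(row.astype(int)))+200; print(v,e[:14])
```

```text
[427.42 332.78  68.76] [-3.14 -0.    3.02] [ 0.66  0.4   1.92 -0.    0.82 -0.79]
150 []
158 []
166 []
174 [296 334]
182 [289 341]
190 [286 345]
198 [284 347]
206 [283 347]
214 [286 345]
222 [291 340]
230 [301 331]
238 [271 276 303 325 362 366]
246 [269 277 303 325 361 369]
254 [244 255 266 277 361 371 382 393]
262 [241 252 263 277 360 375 386 397]
270 [237 249 261 277 360 377 388 401]
278 [228 254 260 276 361 377 383 410]
286 [200 222 275 363 415 437]
294 [273 365]
```

Run:
```python
from h import *
from scipy.optimize import least_squares
np.set_printoptions(suppress=True,precision=2)
im=cv2.imread('pics/w9raw.png'); m=im.max(2)<48; pts=[]
for v in range(171,206):
    e=np.flatnonzero(m[v,250:380])+250
    if len(e)>5: pts+= [(e[0]-.5,v),(e[-1]+.5,v)]
c=cal('wrist'); s=r.sense(); W=px2w('wrist',pts,18,c)[:,:2]
f=least_squares(lambda p:np.hypot(*(W-p[:2]).T)-p[2],[427,332,25],loss='soft_l1'); print(f.x,f.cost)
f=least_squares(lambda p:np.hypot(*(W-p[:2]).T)-25,[427,332],loss='soft_l1'); print(f.x,f.cost)
print('tool shift',tool([*(f.x-s['eef_pos'][:2]),0]))
```

```text
[423.27 332.79  23.77] 7.501808431647216
[425.19 332.57] 21.897871865366852
tool shift [ 2.3  -0.82 -0.  ]
```

carry_out --targets '[{"dp": [1.5,-1.2,20],"yaw": 0},{"dp": [1.5,-1.2,40],"yaw": 0},{"dp": [1.5,-1.2,58],"yaw": 0},{"dp": [1.5,-1.2,66],"yaw": 0},{"dp": [1.5,-1.2,67],"yaw": 0},{"dp": [1.5,-1.2,67],"yaw": 0}]' --fingers -0.1

```text
clock: 19.88
eef_pos: [425.7, 332.6, 2.1]
tcp_rot: [3.141, 0.0, 3.019]
contact_force: [-0.3, -0.8, 0.5]
opening: 0.452
grasp_force: 0.0
```

carry_out --targets '[{"dp": [0,0,0],"yaw": 0},{"dp": [0,0,0],"yaw": 0},{"dp": [0,0,0],"yaw": 0},{"dp": [0,0,0],"yaw": 0},{"dp": [0,0,0],"yaw": 0}]' --fingers -1 --grip_force 60

```text
clock: 20.5
eef_pos: [425.9, 332.8, 2.4]
tcp_rot: [3.141, 0.001, 3.019]
contact_force: [-0.8, -0.5, 6.2]
opening: 0.171
grasp_force: 59.6
```

carry_out --targets '[{"dp": [0,0,-10],"yaw": 0},{"dp": [0,0,-40],"yaw": 0},{"dp": [0,0,-85],"yaw": 0},{"dp": [0,0,-125],"yaw": 0},{"dp": [0,0,-148],"yaw": 0},{"dp": [0,0,-148],"yaw": 0}]' --grip_force 90

```text
clock: 21.25
eef_pos: [426.4, 333.0, 151.8]
tcp_rot: [3.139, 0.003, 3.019]
contact_force: [0.2, -0.1, -1.2]
opening: 0.165
grasp_force: 87.9
```

carry_out --targets '[{"dp": [-8,-27,0],"yaw": -3},{"dp": [-23,-77,0],"yaw": -6},{"dp": [-40,-134,0],"yaw": -9},{"dp": [-57,-191,0],"yaw": -12},{"dp": [-74,-248,0],"yaw": -16},{"dp": [-91,-305,0],"yaw": -20},{"dp": [-108,-362,0],"yaw": -24},{"dp": [-122,-409,0],"yaw": -28},{"dp": [-129.5,-434,0],"yaw": -28},{"dp": [-129.5,-434,0],"yaw": -28},{"dp": [-129.5,-434,0],"yaw": -28}]'

```text
clock: 22.62
eef_pos: [499.9, -113.6, 148.8]
tcp_rot: [3.14, -0.001, -2.776]
contact_force: [1.4, 0.3, -0.4]
opening: 0.166
grasp_force: 88.0
```

```bash
cat > k.py <<'E'
from h import *
from scipy.optimize import least_squares
np.set_printoptions(suppress=True,precision=2)
s=r.sense(); p=s['eef_pos']; c=cal('wrist'); im=r.grab_frame('wrist')[:,:,::-1].copy(); cv2.imwrite('pics/k%d.png'%(s['clock']*100),im)
print(p,s['tcp_rot'],s['contact_force'],s['opening'],s['qpos'])
h=cv2.cvtColor(im,cv2.COLOR_BGR2HSV); m=(h[...,0]>8)&(h[...,0]<30)&(h[...,1]>140)&(h[...,2]>70)
print('spindle px pred',w2px('wrist',[501.2,-113.7,72],c),'skirt pred', w2px('wrist',[p+[0,0,15.6]],c), w2px('wrist',[p+[0,0,15.6]+25*np.array([np.cos(s['tcp_rot'][2]),np.sin(s['tcp_rot'][2]),0])],c))
E
python3 - <<'E'
from k import *
g=im.max(2)
for v in range(170,260,6):
    e=np.flatnonzero(np.diff((g[v,240:400]<48).astype(int)))+240; print(v,e[:14])
E
```

```text
[ 499.92 -113.57  148.79] [ 3.14 -0.   -2.78] [ 1.36  0.31 -0.41] 0.1661176117968648 [-0.23  0.25  1.93  0.    0.97 -2.16]
spindle px pred [[315.94 195.25]] skirt pred [[315.79 243.85]] [[315.69 200.59]]
170 [302 326]
176 [296 305 306 307 308 311 318 322 326 332]
182 [294 301 302 310 318 322 330 335]
188 [293 300 331 336]
194 [294 301 330 335]
200 [298 339]
206 [290 348]
212 [285 353]
218 [281 356]
224 [279 358]
230 [277 360]
236 [273 291 301 337 346 362]
242 [271 290 300 337 348 363]
248 [270 289 300 338 349 362]
254 [267 288 299 339 350 362]
```

carry_out --targets '[{"dp": [-10,-2,0],"yaw": 0},{"dp": [-22,-3.5,0],"yaw": 0},{"dp": [-25,-3.5,0],"yaw": 0},{"dp": [-25,-3.5,0],"yaw": 0},{"dp": [-25,-3.5,0],"yaw": 0}]'

```text
clock: 23.3
eef_pos: [525.1, -108.5, 149.6]
tcp_rot: [3.141, -0.0, -2.776]
contact_force: [-1.4, -0.1, -1.6]
opening: 0.166
grasp_force: 88.0
```

```bash
cat > k2.py <<'E'
from k import *
yaw=s['tcp_rot'][2]; tx=np.array([np.cos(yaw),np.sin(yaw),0]); ty=np.array([np.sin(yaw),-np.cos(yaw),0])
n,l,st,ce=cv2.connectedComponentsWithStats(m[100:215,250:390].astype(np.uint8)); i=1+st[1:,4].argmax(); M=l==i; ys,xs=np.nonzero(M); ys+=100; xs+=250
print('gold',len(xs),xs.mean(),ys.mean(),xs.min(),xs.max(),ys.min(),ys.max())
for v in range(ys.min(),ys.max()+1): print(v,''.join('#' if m[v,u] else ('.' if im[v,u].max()<48 else ' ') for u in range(285,350)))
# skirt: fit circle centre in tool plane z = p_z+15.6, far arc
g=im.max(2); pts=[]
for v in range(195,226):
    e=np.flatnonzero(g[v,270:370]<48)+270
    if len(e)>20: pts+=[(e[0]-.5,v),(e[-1]+.5,v)]
print(pts[:6])
W=px2w('wrist',pts,p[2]+15.6,c)-p; A=np.c_[W@tx,W@ty]
f=least_squares(lambda q:np.hypot(*(A-q[:2]).T)-25,[0,0],loss='soft_l1'); print('skirt centre in tool xy',f.x,f.cost/len(A))
E
python3 k2.py
```

```text
[ 525.11 -108.5   149.57] [ 3.14 -0.   -2.78] [-1.43 -0.08 -1.58] 0.16564804626117982 [-0.21  0.28  1.88 -0.    0.98 -2.14]
spindle px pred [[321.25 165.26]] skirt pred [[315.77 243.87]] [[315.67 200.62]]
gold 365 320.3534246575342 163.0246575342466 307 333 151 177
151                ......     .. . ########           ......         
152                ......    ......########            .....         
153                .....       .... #######            .....         
154               ......       . .. #######             .....        
155               ......    .......########     .       .....        
156               ........  ..... .#########..  .       .....        
157               ......           #########  # ####    .....        
158               ........ ####### #########  ######    .....        
159              ....... . ####### ######### ### # #     ....        
160              ......... #    #  ##################   .....        
161               ....... ###########################   .....        
162               ....... ###########################   .....   
[... 570 characters left out ...]
                 ........ ..... #######         ......           
172                   ......... ... #######       .......            
173                   .............. #######      .......            
174                    ..........    #######    ........             
175                     ............ ####### ..........              
176                      ...........########.........                
177                       ...........###    ........                 
[(np.float64(304.5), 197), (np.float64(333.5), 197), (np.float64(303.5), 198), (np.float64(335.5), 198), (np.float64(301.5), 199), (np.float64(337.5), 199)]
skirt centre in tool xy [ 3.14 -0.06] 0.24741147381921189
```

Run:
```python
from h import *
np.set_printoptions(suppress=True,precision=2)
s=r.sense(); p=s['eef_pos']; c=cal('wrist'); yaw=s['tcp_rot'][2]
tx=np.array([np.cos(yaw),np.sin(yaw),0]); ty=np.array([np.sin(yaw),-np.cos(yaw),0])
B=lambda uv,z:[((w-p)@tx,(w-p)@ty) for w in px2w('wrist',uv,z,c)]
print('pads TCP+30',np.array(B([(318.5,240)],p[2]+25)))
print('skirt apex,left,right',np.array(B([(319,197),(278.5,224),(358.5,224),(284.5,212),(353.5,212)],p[2]+15.6)))
print('spindle',np.array(B([(323.7,163.9)],72)), 'pred',np.array(B([(321.25,165.26)],72)))
R=cv2.Rodrigues(c[2])[0]; C=-R.T@c[3]; print('cam in tool',(C-p)@tx,(C-p)@ty,C[2]-p[2],'axis',R[2]@tx,R[2]@ty,R[2][2],'xaxis',R[0]@tx,R[0]@ty,R[0][2])
```

```text
pads TCP+30 [[6.92 1.52]]
skirt apex,left,right [[ 27.01   1.77]
 [ 11.77 -19.94]
 [ 11.8   22.99]
 [ 18.65 -16.49]
 [ 18.67  20.05]]
spindle [[25.31  5.72]] pred [[24.18  3.72]]
cam in tool 75.75860321228905 1.5236995624722784 166.87572757492913 axis -0.2958135579282765 0.0022580482040158584 -0.955243026755036 xaxis 0.0013793232844505376 0.9999971733259491 0.001936700128790797
```

```bash
cat > k3.py <<'E'
from h import *
np.set_printoptions(suppress=True,precision=2)
for j in range(4):
    s=r.sense(); p=s['eef_pos']; c=cal('wrist'); im=r.grab_frame('wrist')[:,:,::-1]
    h=cv2.cvtColor(im,cv2.COLOR_BGR2HSV); m=(h[...,0]>8)&(h[...,0]<30)&(h[...,1]>140)&(h[...,2]>70)
    m[:100]=0;m[196:]=0;m[:,:250]=0;m[:,390:]=0; ys,xs=np.nonzero(m)
    e=np.flatnonzero(im[212].max(1)[270:370]<48)+270
    yaw=s['tcp_rot'][2]; tx=np.array([np.cos(yaw),np.sin(yaw),0]); ty=np.array([np.sin(yaw),-np.cos(yaw),0])
    u=np.array([(xs.min()+xs.max())/2,ys.max()-13.]); w=px2w('wrist',[u],72,c)[0]
    k=px2w('wrist',[(e.min()/2+e.max()/2,212)],p[2]+15.6,c)[0]
    print(p,yaw,s['tcp_rot'][:2],'gold',xs.min(),xs.max(),ys.min(),ys.max(),'skirt',e.min(),e.max(),'world sp',w,'dx',(w-p)@tx,'dy rel knob',(w-k)@ty)
E
python3 k3.py
```

```text
[ 525.11 -108.59  149.63] -2.775632588792204 [ 3.14 -0.  ] gold 307 333 148 177 skirt 277 352 world sp [ 500.59 -115.1    72.  ] dx 25.223908737627212 dy rel knob 3.3042695238047846
[ 525.14 -108.65  149.66] -2.7757188577471736 [ 3.14 -0.  ] gold 307 333 148 177 skirt 277 352 world sp [ 500.63 -115.14   72.  ] dx 25.20663812080793 dy rel knob 3.2995979644108737
[ 525.2  -108.67  149.7 ] -2.7757466308662275 [ 3.14 -0.  ] gold 307 333 148 177 skirt 277 353 world sp [ 500.69 -115.17   72.  ] dx 25.21032629752591 dy rel knob 3.030711575542499
[ 525.22 -108.67  149.73] -2.775812305250379 [ 3.14 -0.  ] gold 307 333 148 177 skirt 277 352 world sp [ 500.75 -115.19   72.  ] dx 25.18298488042478 dy rel knob 3.291759375028186
```

The cross is aligned with the tool, and the spindle lies (23.5, 1) mm away from the knob. I move over it and lower.

carry_out --targets '[{"dp": [12,0.5,0],"yaw": 0},{"dp": [23.5,1,10],"yaw": 0},{"dp": [23.5,1,35],"yaw": 0},{"dp": [23.5,1,58],"yaw": 0},{"dp": [23.5,1,68],"yaw": 0},{"dp": [23.5,1,71],"yaw": 0},{"dp": [23.5,1,71],"yaw": 0},{"dp": [23.5,1,71],"yaw": 0}]'

```text
clock: 24.55
eef_pos: [503.6, -116.2, 79.3]
tcp_rot: [-3.141, 0.001, -2.776]
contact_force: [0.6, -0.1, -0.2]
opening: 0.166
grasp_force: 88.0
```

carry_out --targets '[{"dp": [0,0,1],"yaw": 0},{"dp": [0,0,2],"yaw": 0},{"dp": [0,0,3],"yaw": 0},{"dp": [0,0,4],"yaw": 0},{"dp": [0,0,4],"yaw": 0}]'

```text
clock: 25.18
eef_pos: [503.1, -116.1, 74.6]
tcp_rot: [3.142, -0.0, -2.776]
contact_force: [-0.3, -0.2, -0.8]
opening: 0.168
grasp_force: 88.0
```

carry_out --targets '[{"dp": [0,0,1],"yaw": 0},{"dp": [0,0,2],"yaw": 0},{"dp": [0,0,2],"yaw": 0}]'

```text
clock: 25.55
eef_pos: [503.2, -116.1, 72.8]
tcp_rot: [-3.141, 0.0, -2.776]
contact_force: [-0.9, 0.2, 3.5]
opening: 0.166
grasp_force: 88.4
```

carry_out --targets '[{"dp": [0,0,1],"yaw": 0},{"dp": [0,0,2],"yaw": 0},{"dp": [0,0,2],"yaw": 0}]'

```text
clock: 25.92
eef_pos: [503.2, -116.1, 70.8]
tcp_rot: [-3.141, 0.0, -2.776]
contact_force: [-0.9, 0.6, 5.6]
opening: 0.163
grasp_force: 88.7
```

The force slope equals the spring rate, so the knob is resting unmeshed. I lighten and search sideways.

carry_out --targets '[{"dp": [0.7,0,-1.5],"yaw": 0},{"dp": [1.5,0,-1.5],"yaw": 0},{"dp": [1.5,0,-1.5],"yaw": 0}]'

```text
clock: 26.3
eef_pos: [501.1, -116.6, 71.8]
tcp_rot: [3.141, -0.001, -2.776]
contact_force: [0.5, 0.4, -0.3]
opening: 0.169
grasp_force: 88.1
```

carry_out --targets '[{"dp": [0.7,0,0],"yaw": 0},{"dp": [1.5,0,0],"yaw": 0},{"dp": [1.5,0,0],"yaw": 0}]'

```text
clock: 26.68
eef_pos: [500.1, -117.1, 72.1]
tcp_rot: [3.141, -0.0, -2.776]
contact_force: [-0.7, 1.2, -0.9]
opening: 0.165
grasp_force: 88.1
```

Force dropped to the knob's weight, so it has meshed. I back off half of the last shift and slide down.

carry_out --targets '[{"dp": [-0.8,0,0],"yaw": 0},{"dp": [-0.8,0,2],"yaw": 0},{"dp": [-0.8,0,4],"yaw": 0},{"dp": [-0.8,0,4],"yaw": 0}]'

```text
clock: 27.18
eef_pos: [500.8, -116.8, 67.9]
tcp_rot: [3.141, -0.0, -2.776]
contact_force: [0.2, -0.1, -0.5]
opening: 0.165
grasp_force: 88.1
```

carry_out --targets '[{"dp": [0,0,2],"yaw": 0},{"dp": [0,0,4],"yaw": 0},{"dp": [0,0,5],"yaw": 0},{"dp": [0,0,5],"yaw": 0}]'

```text
clock: 27.68
eef_pos: [501.0, -116.8, 63.1]
tcp_rot: [3.141, -0.0, -2.776]
contact_force: [0.0, -0.6, -0.6]
opening: 0.167
grasp_force: 88.1
```

carry_out --targets '[{"dp": [0,0,2],"yaw": 0},{"dp": [0,0,4],"yaw": 0},{"dp": [0,0,5],"yaw": 0},{"dp": [0,0,5],"yaw": 0}]'

```text
clock: 28.18
eef_pos: [501.2, -116.9, 58.3]
tcp_rot: [-3.141, 0.0, -2.776]
contact_force: [-0.6, 0.1, 3.8]
opening: 0.164
grasp_force: 88.4
```

carry_out --targets '[{"dp": [0,0,1],"yaw": 0},{"dp": [0,0,2],"yaw": 0},{"dp": [0,0,3],"yaw": 0},{"dp": [0,0,3],"yaw": 0}]'

```text
clock: 28.68
eef_pos: [501.2, -116.9, 55.4]
tcp_rot: [-3.141, 0.0, -2.776]
contact_force: [-1.3, 1.5, 7.6]
opening: 0.166
grasp_force: 88.7
```

carry_out --targets '[{"dp": [0,0,0.7],"yaw": 0},{"dp": [0,0,1.5],"yaw": 0},{"dp": [0,0,1.5],"yaw": 0}]'

```text
clock: 29.05
eef_pos: [501.3, -116.9, 54.3]
tcp_rot: [-3.141, 0.0, -2.776]
contact_force: [-2.8, 1.4, 12.3]
opening: 0.164
grasp_force: 90.1
```

carry_out --targets '[{"dp": [0,0,0.4],"yaw": 0},{"dp": [0,0,0.8],"yaw": 0},{"dp": [0,0,0.8],"yaw": 0},{"dp": [0,0,0.8],"yaw": 0}]'

```text
clock: 29.55
eef_pos: [501.4, -116.9, 54.2]
tcp_rot: [-3.141, 0.001, -2.776]
contact_force: [-5.3, 1.7, 21.4]
opening: 0.166
grasp_force: 91.2
```

At the stop with 21 N. A quick numeric check of the bar, then hand in.

Run:
```python
from h import *
np.set_printoptions(suppress=True,precision=1)
im=cv2.imread('pics/top7.png').max(2); b=cv2.imread('pics/w7raw.png').max(2)
c=cal('wrist'); d=np.load('w7.npz'); c=(c[0],c[1],d['rv'],d['tv'])
a=np.radians(100.4); v=np.array([np.cos(a),np.sin(a)]); n=np.array([v[1],-v[0]]); s0=np.array([607,-27])
for t in(-120,-105,-50,0,50,105,120):
    for nm,I,cc,k in(('top',im,None,'top'),('wrist',b,c,'wrist')):
        o=np.arange(-18,19,3); px=w2px(k,[[*(s0+t*v+q*n),106] for q in o],cc).round().astype(int)
        print(t,nm,[int(I[y,x]) if 0<=y<400 and 0<=x<640 else -1 for x,y in px])
print(r.sense()['contact_force'],r.sense()['clock'])
```

```text
-120 top [168, 164, 134, 95, 97, 95, 96, 96, 100, 95, 94, 95, 96]
-120 wrist [122, 119, 117, 116, 125, 131, 125, 126, 124, 120, 120, 114, 120]
-105 top [167, 170, 167, 161, 70, 62, 82, 60, 76, 95, 93, 96, 94]
-105 wrist [102, 101, 100, 99, 59, 38, 41, 41, 51, 99, 98, 102, 106]
-50 top [157, 158, 158, 158, 158, 159, 155, 128, 66, 74, 100, 122, 44]
-50 wrist [162, 162, 160, 159, 69, 68, 63, 67, 127, 138, 137, 145, 163]
0 top [170, 170, 169, 170, 171, 172, 168, 168, 168, 167, 160, 109, 73]
0 wrist [70, 70, 66, 66, 68, 71, 67, 69, 41, 51, 63, 65, 65]
50 top [168, 171, 169, 169, 170, 169, 170, 172, 172, 171, 172, 171, 175]
50 wrist [67, 67, 70, 69, 56, 70, 66, 68, 47, 58, 57, 71, 65]
105 top [178, 178, 177, 178, 177, 177, 176, 175, 174, 173, 171, 172, 170]
105 wrist [167, 162, 164, 166, 87, 58, 56, 59, 105, 149, 147, 149, 151]
120 top [177, 177, 179, 178, 177, 177, 176, 176, 174, 172, 174, 173, 171]
120 wrist [169, 166, 162, 163, 166, 164, 167, 148, 147, 151, 144, 170, 172]
[-5.3  1.7 21.4] 29.55
```

```bash
python3 -c "
from rig import r
print(r.sign_off())"
```

```text
the job is handed in; nothing more can be done
None
```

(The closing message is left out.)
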